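Unload the gel tank and lay the cassette on the light viewer

ROBOT

A 6-joint arm with a two-finger parallel gripper is mounted at the origin on a cart in front of the work surface, level with it; the furniture and walls round the work are solid. World frame = base frame: x ahead of the robot, y to its left, z up, the work surface at z = 0. Lengths are in m, angles in rad, forces in N, time in s.
With the tool pointing down it reaches from about 0.375 to 0.9 m from the base axis. Payload 3.1 kg.
Tool frame: the origin (TCP) lies midway between the tips of the shut fingers; the grasp point (between the pads) lies 19 mm behind it (pinch_z is the distance from the TCP to the grasp point, in m); z points along the fingers, y is the line along which they close (so a half turn about z gives the same grasp; the last joint's range is limited). The gripper opens to 85 mm and grips with 20 to 120 N. Pads are 22 mm wide; open, the fingers measure 114 mm over their backs; the gripper's body (76 mm by 85 mm) begins 54 mm behind the grasp point. The pads swing forward as they close: fully open they stand 13 mm farther back than shut.
Start: joints at [-1.47, 0.527, 1.433, -0, 1.181, -0.178], TCP at [0.172, -0.601, 0.231] pointing down, gripper open.
Joint ranges: [-3.08, 3.08], [-0.75, 2.2], [0.22, 2.44], [-1.43, 4.57], [0, 2.65], [-2.85, 2.85]. Speed limits (rad/s): [2.79, 2.79, 3.14, 3.14, 3.14, 3.14].

INTERFACE

Orientations are given as a unit quaternion [x, y, z, w].
In Python, from station import sense, snapshot, camera_params, sign_off, pinch_z gives the robot as it stands. The module is installed in compiled form; this text tells all that it offers.
- The arm moves only by the shell command python3 -m handwheel 'ROWS' [FORCE]. ROWS is JSON, a list that holds one entry, the list of rows, each a list of 7 numbers: the turn, a rotation vector about the tool's x, y, z in degrees, then the shift along the tool's x, y, z in m, then the opening, from 0 (shut) to 1 (fully open). A call has 1 to 20 rows; each row shifts and turns the commanded pose from where the row before left it, along the tool's axes as they then stand; what a row does not reach is not made up. A row lasts 1/8 s, in which the tool goes at most 62.5 mm and 10.7 degrees, less where a joint would pass 70% of its speed; a pose out of reach is approached as far as the arm can. A call with a gripper value outside its range is refused whole. The fingers move at their own pace and stop on an object; FORCE is the grip in N (left out, the last holds). Time passes only in rows, so rows that do not move let the fingers close. It gives the time, the measured TCP pose, the force, the opening and the grip force at its end, in the units of the state.
- sense(): the state, without advancing time (a new reading comes with each control period).
- snapshot(name): name is "side" or "top" or "wrist"; returns the picture (400x640x3 uint8, red, green, blue); there is no depth.
- camera_params(name): a dict with "fx", "fy", "cx", "cy" (pixels), "world_to_cam" (4x4, takes a point from world to camera coordinates); the wrist camera has in their place "mount" (4x4, takes a point from camera to tool coordinates, whose origin is the TCP and whose axes are the flange's). Camera axes: x right, y down, z forward; pixel columns grow to the right and rows downward; lengths in m; the calibration is good to about 2 mm. A picture is of the moment at which its call begins: read the wrist's pose just before it. camera_params takes no time and is no camera call.
- sign_off(): hands the job in; it is judged then, once.
The state is a dict: "t": time; "q": joint angles; "qd": joint speeds; "tau": joint torques, N m; "tcp_pos": TCP position; "tool_rot": TCP orientation; "force": force on the tool from outside, world axes, zero at the start; "ft_torque": the same for the moment, N m; "finger_gap": opening from 0.0 (shut) to 1.0 (fully open); "gripper_force": force on a finger pad.
Only numpy, scipy, OpenCV 4.12 (cv2) and the standard library are available. Lean on these libraries where they do the work, as an engineer would, in place of code of your own. Each camera call takes 0.05 s, during which the arm holds its last target. There are 200 camera calls.

TASK

Lift the cover off the gel tank and stand it upright on a bare piece of the bench. Draw the gel cassette (the taller of the two plates in the tank; leave the short one in) straight up out of its grooves by its top edge and set it leaning on the draining stand with its bottom edge on the ledge, then take it again by its two long sides and lay it gently flat on the bed of the light viewer, inside the stops. Do not disturb the other things on the bench.

Things in the scene. Friction and masses are not known exactly. Their poses are not given: they have to be found in the camera images.
- cover_handle (a point): Centre of the black bar handle on the tank's grey cover, 89.5 mm above the cover's lower rim. The bar is 80 mm long (y), 14 mm thick (x), 13 mm high, on two posts at y = +-32 mm; 19 mm are free under it. Cover on the tank: bar centre at z = 161.5 mm; on the bench: 89.5 mm.
- cover: Grey cover, an upside-down box 112 (x) x 110 (y) x 64 mm, 0.16 kg, open below; origin at the centre of its lower rim, z up. It starts on the tank's flange, square to the tank, 2 mm side play; lift it 60 mm straight up to clear the plates. Bare bench for it: left of the tank, 0.19 m from the tank's centre along world +y.
- tank_centre (a point): Centre of the fixed gel tank, 41 mm above the bench. x = across the plates, y = along them, z up. Clear box 100 x 98 mm, rim at z = 82 mm, with a white flange 120 x 118 mm (top at 72 mm). Grooves at tank x = -23 and +23 mm hold one plate each: 11 mm wide, taking 6.5 mm of each side edge, up to the rim. Two brass pins at x = 0, y = +-40 mm reach 98 mm.
- cassette_centre (a point): Centre of the gel cassette: flat clear plate with grey edge strips and a white bar along its top, 8 mm thick (its x), 66 mm wide (its y), 110 mm tall (its z), 0.12 kg. It stands upright in the front or the rear grooves, centre at z = 67 mm, top edge at 122 mm, so its top 40 mm are free once the cover is off.
- cassette: The cassette; origin at the middle of its lower edge (12 mm above the bench in the tank), axes as for its centre, along the tank's at the start.
- dam_centre (a point): Centre of the short plate (buffer dam), plain white, 8 x 66 x 72 mm, in the tank's other grooves, top edge at z = 84 mm. It stays there.
- stand_seat (a point): Where the cassette's centre lies when it leans on the draining stand, 84 mm above the bench: 55 mm up the slope from the ledge, 4 mm in front of the panel. Axes of the stand: x away from its front, y across, z up. The cassette's z then runs up the slope, towards +x at 60 degrees to the horizontal.
- stand: Fixed draining stand, aluminium easel, base 110 x 84 mm; origin under the base; seat at x = +12, z = 84 mm. Panel 46 mm wide, rising towards +x at 60 degrees to 73 mm up the slope from the ledge (cassette overhangs 10 mm each side, 37 mm at the top). Ledge square to the panel, its lip 7 mm high, leaving 14 mm for the 8 mm cassette.
- bed_top (a point): Centre of the light viewer's bed top, 37 mm above the bench. x = along the bed, y = across, z up. White bed 104 (x) x 52 (y) mm, 15 mm above the housing. Here the cassette lies flat, its 110 mm along x, overhanging 7 mm at each long side so that fingers fit beside it; its centre is then 4 mm above this point.
- viewer: Fixed light viewer, grey housing 160 (x) x 126 (y) x 22 mm; origin under its centre, axes as for the bed. Aluminium stops rise 6 mm above the bed: one at each end (inner faces x = +-58.7 mm, 34 mm wide), two at each side (inner faces y = +-36.7 mm, at x = +-38 to 50 mm): 3.7 mm play all round.
- weighing_bottle: Small lidded glass, 39 mm across, 58 mm high; bystander, origin at its underside.
- big_beaker: Glass beaker, 70 x 75 x 93 mm; bystander, origin at its underside.
- stoppered_bottle: Brown bottle with a glass stopper, 66 mm across, 142 mm high; bystander, origin at its underside.
- wash_bottle: White squeeze bottle with a bent spout, 62 x 120 x 198 mm; bystander, origin at its underside.
Not all that is in view belongs to the job. Leave any turquoise look-alike of the stand alone.

How it is judged:
On the way, in this order (a step that is already met when the one before it is completed fails the run):
1. the cover is off the tank and stands upright on the bench, let go (height (world z) of cover_handle between 0.083 and 0.096 m and angle between cover's own z axis and vertical below 0.08 rad and horizontal distance between cover_handle and tank_centre above 0.12 m and linear speed of cover below 0.02 m/s and contact force between the fingers and cover below 0.5 N), for 0.2 s.
2. the cassette leans on the draining stand, let go (distance between cassette_centre and stand_seat below 0.014 m and angle between the y axis of cassette and the y axis of stand, either way round below 0.2 rad and angle between cassette's own z axis and vertical between 0.4 and 0.66 rad and linear speed of cassette below 0.02 m/s and contact force between the fingers and cassette below 0.5 N), for 0.2 s.
At the end, for the whole second after the job is handed in: Cassette flat (3 degrees, either face up, either end first) on the viewer's bed between the stops, centre within 8 mm of the bed's middle along each axis, at rest. Cover upright on the bench, over 120 mm from the tank's centre, at rest. Both let go. Short plate still in the tank, moved under 12 mm (all of step 1 and z of cassette_centre in the frame of viewer between 0.037 and 0.0445 m and x of cassette_centre in the frame of viewer between -0.008 and 0.008 m and y of cassette_centre in the frame of viewer between -0.008 and 0.008 m and angle between the x axis of cassette and the z axis of viewer, either way round below 0.05 rad and angle between the z axis of cassette and the x axis of viewer, either way round below 0.12 rad and linear speed of cassette below 0.02 m/s and angular speed of cassette below 0.2 rad/s and contact force between the fingers and cassette below 0.5 N and distance of dam_centre from where it was at the start of the episode below 0.012 m); the robot touches nothing.
It fails at once if a bystander is shifted by more than 30 mm (distance of any of weighing_bottle, big_beaker, stoppered_bottle, wash_bottle from where it was at the start of the episode above 0.03 m).
It fails at once if the short plate is drawn out of its grooves (moved 30 mm or more) (distance of dam_centre from where it was at the start of the episode above 0.03 m).
It fails at once if the cassette is dropped or pressed hard onto the viewer (over 80 N) (contact force between cassette and viewer above 80 N).
It also fails if it takes over 70 s, if anything falls off the work surface, if the arm or the gripper's body presses on something with over 40 N, if the wrist force passes 120 N, or if a joint passes its speed limit or range.

## Working session

There is one attempt and no reset: what is moved stays moved. The work goes in short steps, Python scripts to look and compute and a shell command to move; the robot and the scene stay as the last step left them, time stands still between calls to the robot, and variables do not carry over. Pictures are saved under pics/ and viewed, at most 10 in all, crops included, and the job is handed in when it is done.

```bash
mkdir -p pics; ls; python3 - <<'E'
from station import *
import cv2,numpy as np
for n in("top","side"):
    cv2.imwrite(f"pics/{n}0.png",snapshot(n)[:,:,::-1]); p=camera_params(n)
    print(n,p["fx"],p["fy"],p["cx"],p["cy"],np.round(p["world_to_cam"],3).tolist())
p=camera_params("wrist");print(p["fx"],p["cx"],p["cy"],np.round(p["mount"],4).tolist(),pinch_z); s=sense();print(s["tcp_pos"],s["tool_rot"],s["t"],s["finger_gap"])
E
```

```text
pics
top 383.60017285422026 383.60017285422026 320.256926898899 199.9004891804634 [[0.018, -1.0, 0.01, -0.076], [-0.995, -0.019, -0.094, 0.613], [0.094, -0.008, -0.996, 1.374], [0.0, 0.0, 0.0, 1.0]]
side 506.2543780204638 506.2543780204638 326.755153886925 197.28881668720203 [[-0.954, -0.299, -0.011, 0.526], [-0.188, 0.628, -0.756, 0.241], [0.233, -0.719, -0.655, 1.342], [0.0, 0.0, 0.0, 1.0]]
293.92647493345544 324.2213781252446 198.61319932552973 [[-0.0005, -0.9547, -0.2977, 0.0754], [1.0, -0.0007, 0.0008, -0.0011], [-0.001, -0.2977, 0.9547, -0.1425], [0.0, 0.0, 0.0, 1.0]] 0.0187
[ 0.17196746 -0.60020875  0.23044504] [ 9.90298714e-01  1.38951497e-01  3.47138012e-05 -9.68009648e-04] 0.1 1.0030289854920267
```

View pics/top0.png

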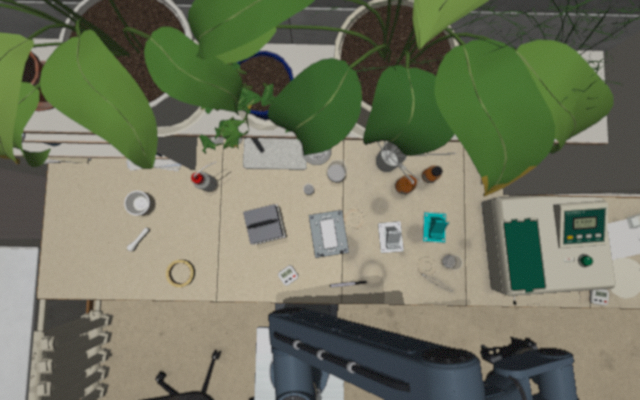

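View pics/side0.png

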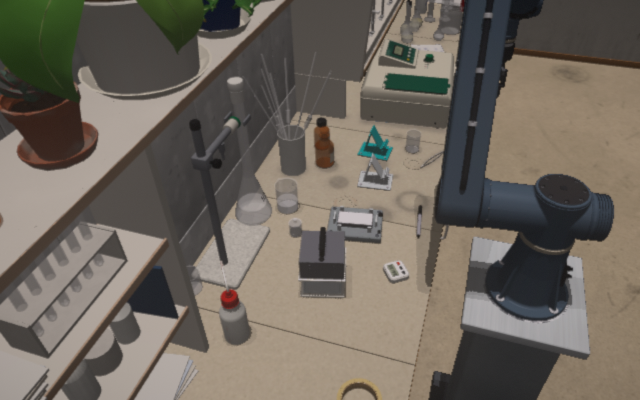

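Top view: the tank with its grey cover at (265,225), viewer at (328,233), white/aluminium stand at (391,237). The look-alikes are the turquoise stand at (435,227), the small glass pieces at (310,188) and (336,172), and the granite plate at (275,153). I choose the aluminium stand and the grey box with the bar handle, and check them in one crop.

```bash
cat > h.py <<'E'
from station import *
import cv2,numpy as np
from scipy.spatial.transform import Rotation as R
def ray(n,uv,pose=None):
    p=camera_params(n)
    d=np.array([(uv[0]-p["cx"])/p["fx"],(uv[1]-p["cy"])/p["fy"],1])
    if n=="wrist":
        s=pose or sense(); T=np.eye(4);T[:3,:3]=R.from_quat(s["tool_rot"]).as_matrix();T[:3,3]=s["tcp_pos"]
        M=T@p["mount"]
    else: M=np.linalg.inv(p["world_to_cam"])
    return M[:3,3],M[:3,:3]@d
def onz(n,uv,z,pose=None):
    o,d=ray(n,uv,pose); return o+d*(z-o[2])/d[2]
def delta(pos,yaw_y=None,tool_rot=None):
    "shift in present tool axes to bring TCP to pos"
    s=sense(); r=R.from_quat(s["tool_rot"]); return r.inv().apply(np.array(pos)-s["tcp_pos"])
E
python3 - <<'E'
from h import *
t=cv2.imread("pics/top0.png");s=cv2.imread("pics/side0.png")
a=cv2.resize(t[190:275,230:460],None,fx=3.4,fy=3.4,interpolation=3);b=cv2.resize(s[120:300,280:440],None,fx=1.7,fy=1.7,interpolation=3)
c=np.zeros((600,790,3),np.uint8);c[:a.shape[0],:a.shape[1]]=a;c[292:292+b.shape[0],:b.shape[1]]=b
cv2.imwrite("pics/crop0.png",c)
for n,uv,z in[("top",(265,225),.16),("top",(328,233),.037),("top",(391,237),.05),("top",(309,189),.05),("top",(336,172),.09),("top",(405,184),.14),("top",(204,180),.15),("top",(288,274),.02)]:print(uv,onz(n,uv,z).round(3))
E
```

```text
(265, 225) [0.516 0.116 0.16 ]
(328, 233) [ 0.494 -0.095  0.037]
(391, 237) [ 0.484 -0.32   0.05 ]
(309, 189) [ 0.651 -0.023  0.05 ]
(336, 172) [ 0.709 -0.118  0.09 ]
(405, 184) [ 0.664 -0.35   0.14 ]
(204, 180) [0.663 0.326 0.15 ]
(288, 274) [0.344 0.047 0.02 ]
```

View pics/crop0.png

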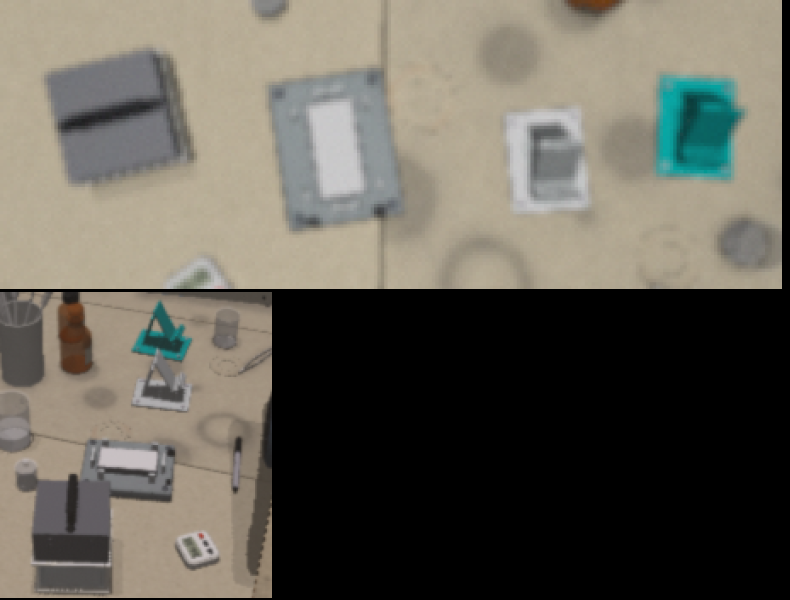

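The crop confirms it: the grey box with the black bar is the cover, at top-view (265,225). The bar is yawed about +10° from world y. The white-based aluminium stand is at (391,237), left of the turquoise copy. I'll turn the tool square to the bar while lifting, then fly over the stand.

```bash
python3 -m handwheel '[[[0,0,-10.5,0,0,-0.0125,1],[0,0,-10.5,0,0,-0.0125,1],[0,0,-10.5,0,0,-0.0125,1],[0,0,-10.5,0,0,-0.0125,1],[0,0,-10.5,0,0,-0.0125,1],[0,0,-10.5,0,0,-0.0125,1],[0,0,-10.5,0,0,-0.0125,1],[0,0,-10.5,0,0,-0.0125,1],[0,0,0,0.031,0.04,0,1],[0,0,0,0.031,0.04,0,1],[0,0,0,0.031,0.04,0,1],[0,0,0,0.031,0.04,0,1],[0,0,0,0.031,0.04,0,1],[0,0,0,0.031,0.04,0,1],[0,0,0,0.031,0.04,0,1],[0,0,0,0.031,0.04,0,1],[0,0,0,0,0,0,1],[0,0,0,0,0,0,1]]]'; python3 - <<'E'
from h import *
import pickle
s=sense();i=snapshot("wrist")[:,:,::-1];cv2.imwrite("pics/w1.png",i);pickle.dump(s,open("pics/w1.pkl","wb"))
print(s["tcp_pos"],R.from_quat(s["tool_rot"]).as_matrix().round(3).tolist(),s["q"])
E
```

```text
t: 2.35
tcp_pos: [0.4439, -0.3012, 0.331]
tool_rot: [0.643, 0.766, -0.0, -0.0]
force: [-0.6, -0.3, 0.2]
finger_gap: 0.999
gripper_force: 0.0
[ 0.44394068 -0.30119744  0.33099083] [[-0.174, 0.985, -0.001], [0.985, 0.174, -0.0], [0.0, -0.001, -1.0]] [-8.04149772e-01  3.00761640e-01  1.52189630e+00 -7.08218377e-04
  1.31958880e+00 -9.78764745e-01]
```

View pics/w1.png

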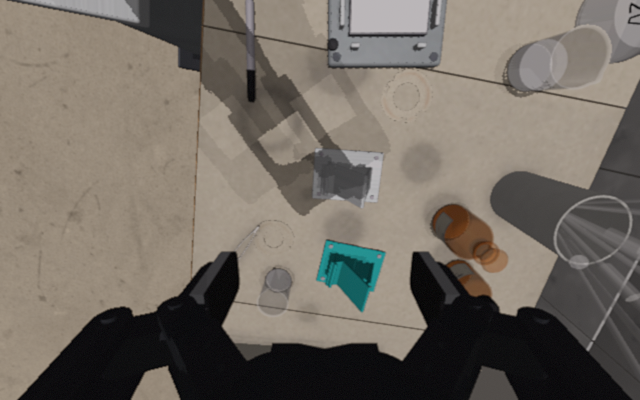

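The wrist picture shows the aluminium stand's base at about (313–382, 150–205), the turquoise copy at (350,272) and the viewer at (388,30). The panel of the stand leans towards image right, which is world +x. I'll drop closer to measure it.

```bash
python3 -m handwheel '[[[0,0,0,0.025,0.015,0.04,1],[0,0,0,0.025,0.015,0.04,1],[0,0,0,0,0,0.02,1],[0,0,0,0,0,0,1],[0,0,0,0,0,0,1],[0,0,0,0,0,0,1]]]'; python3 - <<'E'
from h import *
import pickle
s=sense();i=snapshot("wrist")[:,:,::-1];cv2.imwrite("pics/w2.png",i);pickle.dump(s,open("pics/w2.pkl","wb"))
cv2.imwrite("pics/w2c.png",cv2.resize(i[120:280,240:460],None,fx=3.6,fy=3.6,interpolation=3))
print(s["tcp_pos"])
E
```

```text
t: 3.15
tcp_pos: [0.4655, -0.248, 0.2326]
tool_rot: [0.643, 0.766, -0.0, 0.001]
force: [-0.3, -0.3, 0.8]
finger_gap: 1.002
gripper_force: 0.0
[ 0.46553643 -0.24801576  0.23255783]
```

View pics/w2c.png

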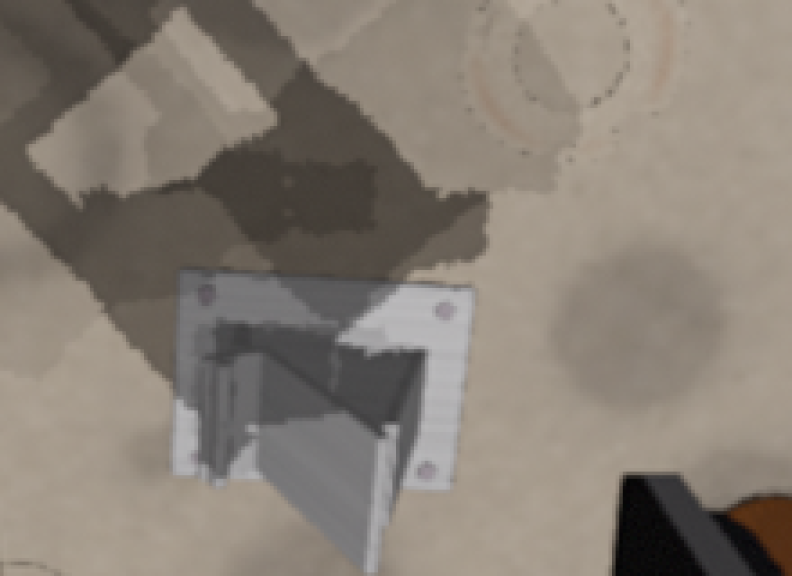

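```bash
python3 - <<'E'
from h import *
import pickle
s=pickle.load(open("pics/w2.pkl","rb"))
f=lambda c:((c[0]+.5)/3.6-.5+240,(c[1]+.5)/3.6-.5+120)
P=np.array([onz("wrist",f(c),.005,s)[:2] for c in[(180,268),(475,287),(455,490),(172,475)]])
print(P.round(4).tolist(),[np.linalg.norm(P[i]-P[i-1]).round(4) for i in range(4)],P.mean(0).round(4))
ex=(P[1]-P[0])+(P[2]-P[3]);ey=(P[0]-P[3])+(P[1]-P[2]);print("yaw",np.degrees(np.arctan2(ex[1],ex[0])),np.degrees(np.arctan2(-ey[0],ey[1])))
Q=np.array([onz("wrist",f(c),.0976,s)[:2] for c in[(385,434),(368,572)]]);print(Q, Q.mean(0))
# low-level: cover from top pic
E
```

```text
[[0.4262, -0.2884], [0.5338, -0.2771], [0.5444, -0.3598], [0.4346, -0.3721]] [np.float64(0.0842), np.float64(0.1082), np.float64(0.0833), np.float64(0.1105)] [ 0.4847 -0.3244]
yaw 6.207154757507133 6.502762263063754
[[ 0.49731533 -0.29855779]
 [ 0.50111975 -0.34412977]] [ 0.49921754 -0.32134378]
```

```bash
python3 -m handwheel '[[[0,0,0,0,0,-0.0575,1],[0,0,0,0,0,-0.0575,1],[0,0,0,0.05,0,0,1],[0,0,0,0.05,0,0,1],[0,0,0,0.05,0,0,1],[0,0,0,0.05,0,0,1],[0,0,0,0.05,0,0,1],[0,0,0,0.05,0,0,1],[0,0,0,0.05,0.01,0,1],[0,0,0,0,0,0,1],[0,0,0,0,0,0,1],[0,0,0,0,0,0,1]]]'; python3 - <<'E'
from h import *
import pickle
s=sense();i=snapshot("wrist")[:,:,::-1];cv2.imwrite("pics/w3.png",i);pickle.dump(s,open("pics/w3.pkl","wb"))
print(s["tcp_pos"])
E
```

```text
t: 4.7
tcp_pos: [0.4146, 0.0986, 0.3465]
tool_rot: [0.644, 0.765, 0.0, 0.0]
force: [-0.3, 0.6, -0.4]
finger_gap: 0.997
gripper_force: 0.0
[0.41463759 0.09856851 0.3465095 ]
```

View pics/w3.png

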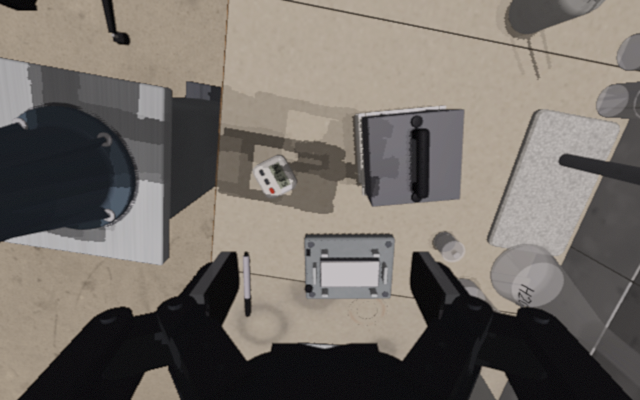

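The picture shows the cover (364–464, 109–205) with its black bar at x≈421, y 120–200, standing vertical in the image, so the tool is square to it. The viewer is at (350,267) and the weighing bottle at (449,247). The space beyond the cover is bare.

```bash
python3 - <<'E'
from h import *
import pickle
s=pickle.load(open("pics/w2.pkl","rb"))
f=lambda c:((c[0]+.5)/3.6-.5+240,(c[1]+.5)/3.6-.5+120)
c0=np.array([.4847,-.3244]);a=np.radians(6.3);ex=np.array([np.cos(a),np.sin(a)]);ey=np.array([-ex[1],ex[0]])
for c,z in[((260,350),.0344),((232,355),.0475),((222,480),.0475),((205,480),.0475),((385,432),.0976),((399,425),.0976),((366,572),.0976),((380,572),.0976)]:
    d=onz("wrist",f(c),z,s)[:2]-c0;print(c,(1000*np.array([d@ex,d@ey])).round(1))
i2=cv2.imread("pics/w2.png")
s=pickle.load(open("pics/w3.pkl","rb"));i=cv2.imread("pics/w3.png")
m=(i.max(2)<45).astype(np.uint8);m[:100]=0;m[215:]=0;m[:,:400]=0;m[:,445:]=0
n,l,st,ce=cv2.connectedComponentsWithStats(m);k=1+st[1:,4].argmax();print(st[k],ce[k])
r=cv2.minAreaRect(np.argwhere(l==k)[:,::-1].astype(np.float32));print(r)
b=cv2.boxPoints(r);W=np.array([onz("wrist",p,.168,s)[:2] for p in b]);print(W.round(4).tolist(),W.mean(0),onz("wrist",ce[k],.165,s))
g=cv2.resize(i[100:215,350:475],None,fx=4.8,fy=4.8,interpolation=3);cv2.imwrite("pics/w3c.png",g)
E
```

```text
(260, 350) [-23.   23.4]
(232, 355) [-31.9  26.2]
(222, 480) [-33.4 -20.1]
(205, 480) [-39.3 -20.5]
(385, 432) [15.3 24.9]
(399, 425) [19.1 27.4]
(366, 572) [ 13.6 -21.4]
(380, 572) [ 17.8 -21.2]
[ 411  117   18   85 1225] [419.61959184 161.55265306]
((419.5, 159.0), (84.0, 17.0), 90.0)
[[0.4927, 0.1797], [0.5103, 0.1827], [0.5359, 0.0928], [0.5166, 0.0895]] [0.5138657  0.13616987] [0.5152784  0.13502548 0.165     ]
```

View pics/w3c.png

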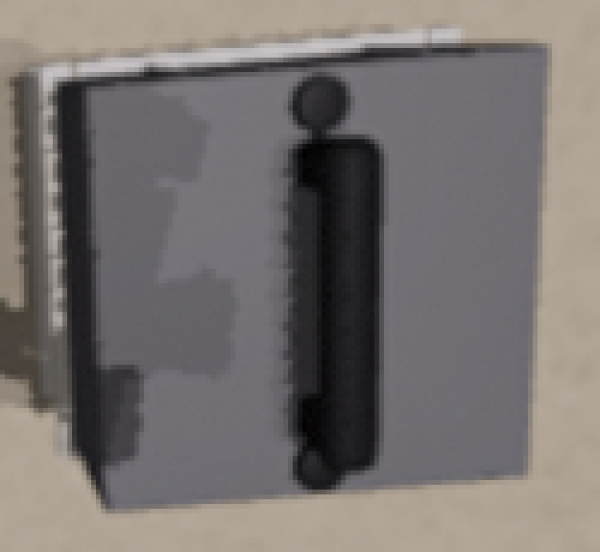

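The crop shows the bar's top face from (325,137) to (380,470) in crop pixels; the discs at the ends are the post feet.

```bash
python3 - <<'E'
from h import *
import pickle
s=pickle.load(open("pics/w3.pkl","rb"))
f=lambda c:((c[0]+.5)/4.8-.5+350,(c[1]+.5)/4.8-.5+100)
a,b=[onz("wrist",f(c),.168,s) for c in[(353,137),(350,470)]]
d=a-b;print(a,b,np.linalg.norm(d),(a+b)/2,"yaw",np.degrees(np.arctan2(-d[0],d[1])))
# tank flange/cover top corners z=.136 
C=np.array([onz("wrist",f(c),.136,s)[:2] for c in[(85,86),(548,45),(527,474),(108,508)]]);print(C.round(4).tolist(),C.mean(0))
d=C[0]-C[3]+C[1]-C[2];print(np.degrees(np.arctan2(-d[0],d[1])))
c=C.mean(0);m=((a+b)/2)[:2]
print("tool shift to centre",delta([*m,.1615+pinch_z if not callable(pinch_z) else .18]))
E
```

```text
[0.50835629 0.17077763 0.168     ] [0.52854154 0.09577956 0.168     ] 0.07766695088736533 [0.51844891 0.1332786  0.168     ] yaw 15.063827992372344
[[0.4521, 0.171], [0.5593, 0.1992], [0.5874, 0.0948], [0.4811, 0.0668]] [0.51997825 0.13294227]
15.299948380528095
tool shift to centre [0.01655613 0.10819213 0.16623822]
```

```bash
python3 -m handwheel '[[[0,0,-5.3,0,0,0,1],[0,0,0,0.003,0.055,0,1],[0,0,0,0.003,0.055,0,1],[0,0,0,0,0,0.05,1],[0,0,0,0,0,0.05,1],[0,0,0,0,0,0.05,1],[0,0,0,0,0,0.03,1],[0,0,0,0,0,0.022,1],[0,0,0,0,0,0,1],[0,0,0,0,0,0,1]]]'; python3 - <<'E'
from h import *
s=sense();i=snapshot("wrist")[:,:,::-1];cv2.imwrite("pics/w4.png",i)
print(s["tcp_pos"],R.from_quat(s["tool_rot"]).as_euler("xyz",degrees=True))
E
```

```text
t: 6.0
tcp_pos: [0.5198, 0.1338, 0.145]
tool_rot: [0.607, 0.794, 0.0, 0.001]
force: [1.1, 0.4, -0.7]
finger_gap: 0.998
gripper_force: 0.0
[0.51984877 0.13375775 0.14502639] [1.79920077e+02 1.91680724e-02 1.05198397e+02]
```

View pics/w4.png

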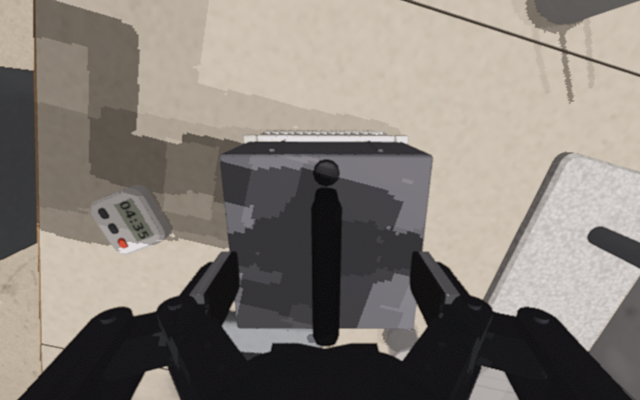

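The bar is centred between the fingers, at (326, 190–340). I'll grip and lift straight up.

```bash
python3 -m handwheel '[[[0,0,0,0,0,0,0],[0,0,0,0,0,0,0],[0,0,0,0,0,0,0],[0,0,0,0,0,0,0],[0,0,0,0,0,0,0],[0,0,0,0,0,0,0],[0,0,0,0,0,0,0],[0,0,0,0,0,-0.01,0],[0,0,0,0,0,-0.015,0],[0,0,0,0,0,-0.025,0],[0,0,0,0,0,-0.03,0],[0,0,0,0,0,0,0]]]' 50
```

```text
t: 7.55
tcp_pos: [0.5206, 0.1346, 0.2272]
tool_rot: [0.607, 0.795, 0.002, 0.003]
force: [-0.3, -0.2, -2.1]
finger_gap: 0.145
gripper_force: 51.9
```

```bash
python3 -m handwheel '[[[0,0,0,0.02,0.005,0,0],[0,0,0,0.04,0.011,0,0],[0,0,0,0.045,0.012,0,0],[0,0,0,0.04,0.011,0,0],[0,0,0,0.025,0.007,0,0],[0,0,0,0.013,0.004,0,0],[0,0,0,0,0,0.04,0],[0,0,0,0,0,0.04,0],[0,0,0,0,0,0.03,0],[0,0,0,0,0,0.02,0],[0,0,0,0,0,0.01,0],[0,0,0,0,0,0.006,0],[0,0,0,0,0,0,0],[0,0,0,0,0,0,0]]]'; 
```

```text
t: 9.3
tcp_pos: [0.5195, 0.3244, 0.0792]
tool_rot: [0.607, 0.795, 0.001, 0.0]
force: [-0.6, 0.4, -2.5]
finger_gap: 0.156
gripper_force: 51.9
```

```bash
python3 -m handwheel '[[[0,0,0,0,0,0.003,0],[0,0,0,0,0,0.002,0],[0,0,0,0,0,0.001,0],[0,0,0,0,0,0,0],[0,0,0,0,0,0,0]]]'; 
```

```text
t: 9.93
tcp_pos: [0.519, 0.3243, 0.0724]
tool_rot: [0.607, 0.795, 0.0, 0.0]
force: [-0.0, -0.3, -1.1]
finger_gap: 0.152
gripper_force: 52.1
```

```bash
python3 -m handwheel '[[[0,0,0,0,0,0,1],[0,0,0,0,0,0,1],[0,0,0,0,0,0,1],[0,0,0,0,0,0,1],[0,0,0,0,0,-0.03,1],[0,0,0,0,0,-0.06,1],[0,0,0,0,0,-0.06,1],[0,0,0,0,0,-0.03,1],[0,0,0,-0.05,-0.014,0,1],[0,0,0,-0.05,-0.014,0,1],[0,0,0,-0.05,-0.014,0,1],[0,0,0,-0.033,-0.008,0,1],[0,0,0,0,0,0,1],[0,0,0,0,0,0,1],[0,0,0,0,0,0,1]]]' ; python3 - <<'E'
from h import *
import pickle
s=sense();i=snapshot("wrist")[:,:,::-1];cv2.imwrite("pics/w5.png",i);pickle.dump(s,open("pics/w5.pkl","wb"))
print(s["tcp_pos"],R.from_quat(s["tool_rot"]).as_euler("xyz",degrees=True))
c=cv2.resize(i[0:310,200:450],None,fx=1.9,fy=1.9,interpolation=3);cv2.imwrite("pics/w5c.png",c)
E
```

```text
t: 11.8
tcp_pos: [0.5188, 0.1356, 0.2523]
tool_rot: [0.606, 0.795, 0.0, -0.0]
force: [-0.4, 0.4, -0.6]
finger_gap: 0.998
gripper_force: 0.0
[0.51875693 0.13558968 0.25227849] [ 1.79996777e+02 -1.63245315e-02  1.05361909e+02]
```

View pics/w5c.png

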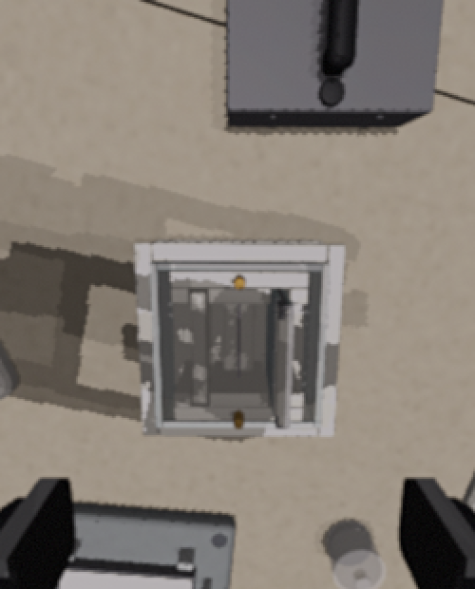

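The open tank is at crop (240,340) with its brass pins at (239,283) and (238,420). The tall plate with the white top bar is on the right at (285, 290–427), which is tool +y = tank +x. The short dam is on the left at x≈200. The cover stands upright above.

```bash
python3 - <<'E'
from h import *
import pickle
s=pickle.load(open("pics/w5.pkl","rb"))
f=lambda c:((c[0]+.5)/1.9-.5+200,(c[1]+.5)/1.9-.5)
a,b=[onz("wrist",f(c),.098,s) for c in[(239,281),(238,418)]];d=a-b
c=(a+b)/2;print("pins",a,b,np.linalg.norm(d),c,np.degrees(np.arctan2(-d[0],d[1])))
t=np.radians(15.3);ex=np.array([np.cos(t),np.sin(t)]);ey=np.array([-ex[1],ex[0]])
F=np.array([onz("wrist",f(p),.072,s)[:2] for p in[(135,244),(345,244),(335,435),(145,435)]]);print("flange",F.mean(0),[np.linalg.norm(F[i]-F[i-1]).round(4) for i in range(4)])
T=np.eye(4);T[:3,:3]=R.from_quat(s["tool_rot"]).as_matrix();T[:3,3]=s["tcp_pos"];p=camera_params("wrist");W=np.linalg.inv(T@p["mount"])
def proj(P):
    q=W[:3]@np.append(P,1);return np.array([p["fx"]*q[0]/q[2]+p["cx"],p["fy"]*q[1]/q[2]+p["cy"]])
for x in(19,27):
  for y in(33,-33):
    u=proj([*(c[:2]+ex*x/1e3+ey*y/1e3),.122]);print(x,y,((u+.5-[200,0])*1.9).round(0))
i=cv2.imread("pics/w5.png")
for v in(165,180,195,210,220):print(v,i[v,335:362].mean(1).astype(int).tolist())
E
```

```text
pins [0.50937582 0.17231701 0.098     ] [0.52944812 0.09736552 0.098     ] 0.07759266492716174 [0.51941197 0.13484127 0.098     ] 14.992229442722438
flange [0.52096738 0.13300143] [np.float64(0.1165), np.float64(0.1183), np.float64(0.1165), np.float64(0.1189)]
19 33 [278. 300.]
19 -33 [275. 425.]
27 33 [294. 300.]
27 -33 [290. 425.]
165 [84, 85, 85, 84, 81, 65, 53, 51, 52, 63, 72, 59, 45, 50, 58, 78, 105, 130, 135, 148, 170, 175, 173, 162, 122, 83, 74]
180 [84, 84, 83, 83, 77, 59, 50, 51, 54, 66, 76, 77, 81, 85, 88, 97, 123, 145, 141, 118, 88, 81, 83, 84, 78, 69, 67]
195 [72, 72, 73, 74, 70, 57, 49, 52, 60, 68, 73, 80, 84, 82, 85, 105, 131, 139, 127, 112, 137, 151, 119, 82, 71, 69, 69]
210 [105, 103, 96, 85, 82, 79, 70, 61, 61, 73, 81, 96, 103, 102, 108, 128, 145, 156, 170, 178, 178, 178, 179, 173, 146, 92, 65]
220 [96, 97, 96, 96, 96, 96, 101, 125, 144, 116, 66, 75, 102, 109, 120, 138, 145, 152, 170, 174, 174, 175, 173, 156, 111, 84, 86]
```

```bash
python3 -m handwheel '[[[0,0,0,-0.002,0.024,0.02,1],[0,0,0,0,0,0.05,1],[0,0,0,0,0,0.05,1],[0,0,0,0,0,0.03,1],[0,0,0,0,0,0.01,1],[0,0,0,0,0,0,1],[0,0,0,0,0,0,0.3],[0,0,0,0,0,0,0.3],[0,0,0,0,0,0,0.3],[0,0,0,0,0,0,0.3],[0,0,0,0,0,0,0],[0,0,0,0,0,0,0],[0,0,0,0,0,0,0],[0,0,0,0,0,0,0]]]' 40
```

```text
t: 13.6
tcp_pos: [0.5428, 0.1389, 0.0925]
tool_rot: [0.607, 0.795, 0.0, 0.0]
force: [0.1, 0.2, 3.3]
finger_gap: 0.088
gripper_force: 40.2
```

Gripped: the gap is about 7.5 mm with 40 N and no side load. I'll draw it straight up and carry it towards the stand.

```bash
python3 -m handwheel '[[[0,0,0,0,0,-0.01,0],[0,0,0,0,0,-0.02,0],[0,0,0,0,0,-0.03,0],[0,0,0,0,0,-0.035,0],[0,0,0,0,0,-0.03,0],[0,0,0,0,0,-0.01,0],[0,0,0,0,0,0,0]]]' ; python3 -m handwheel '[[[0,0,0,-0.0285,-0.010,0,0],[0,0,0,-0.0483,-0.0169,0,0],[0,0,0,-0.0483,-0.0169,0,0],[0,0,0,-0.0483,-0.0169,0,0],[0,0,0,-0.0483,-0.0169,0,0],[0,0,0,-0.0483,-0.0169,0,0],[0,0,0,-0.0483,-0.0169,0,0],[0,0,0,-0.0483,-0.0169,0,0],[0,0,0,-0.0483,-0.0169,0,0],[0,0,0,-0.02,-0.007,0,0],[0,0,9,0,0,0,0],[10,0,0,0,0,0,0],[10,0,0,0,0,0,0],[10,0,0,0,0,0,0],[0,0,0,0,0,0,0],[0,0,0,0,0,0,0]]]'; python3 - <<'E'
from h import *
s=sense();i=snapshot("wrist")[:,:,::-1];cv2.imwrite("pics/w6.png",i);cv2.imwrite("pics/s6.png",snapshot("side")[:,:,::-1])
print(s["tcp_pos"],R.from_quat(s["tool_rot"]).as_matrix().round(3).tolist(),s["finger_gap"],s["q"].round(2))
print(delta([.511,-.3199,.1336]))
E
```

```text
t: 14.48
tcp_pos: [0.5423, 0.1389, 0.2274]
tool_rot: [0.607, 0.795, 0.0, 0.0]
force: [0.1, 0.0, -1.3]
finger_gap: 0.086
gripper_force: 39.7
t: 16.48
tcp_pos: [0.5098, -0.3199, 0.2264]
tool_rot: [0.644, 0.72, -0.192, -0.173]
force: [-0.4, 0.3, -1.6]
finger_gap: 0.087
gripper_force: 40.1
[ 0.50976347 -0.31993633  0.22641241] [[-0.11, 0.861, -0.497], [0.994, 0.096, -0.053], [0.002, -0.5, -0.866]] 0.08652526397264988 [-0.59  0.71  1.2  -0.33  1.65 -0.65]
[0.00064145 0.04846566 0.08093353]
```

```bash
python3 -m handwheel '[[[0,0,0,0,0.016,0.027,0],[0,0,0,0,0.016,0.027,0],[0,0,0,0,0.014,0.022,0],[0,0,0,0,0.002,0.005,0],[0,0,0,0,0,0.01,0],[0,0,0,0,0,0.01,0],[0,0,0,0,0,0.004,0],[0,0,0,0,0,0,0],[0,0,0,0,0,0,0]]]' ; python3 - <<'E'
from h import *
s=sense();print(delta([.4987-.0026,-.3216,.1076]),s["force"],s["tcp_pos"])
T=np.eye(4);i=snapshot("side")[:,:,::-1];cv2.imwrite("pics/s7.png",i);cv2.imwrite("pics/w7.png",snapshot("wrist")[:,:,::-1])
E
```

```text
t: 17.7
tcp_pos: [0.4998, -0.3221, 0.1127]
tool_rot: [0.645, 0.719, -0.193, -0.172]
force: [0.3, 0.3, -2.0]
finger_gap: 0.09
gripper_force: 40.2
[ 0.0009239  -0.00058124  0.00623491] [ 0.28686874  0.25202549 -2.04236731] [ 0.49979639 -0.32211936  0.112712  ]
```

```bash
python3 -m handwheel '[[[0,0,0,0,0,0.002,0],[0,0,0,0,0,0.002,0],[0,0,0,0,0,0.001,0],[0,0,0,0,0,0,0],[0,0,0,0,0,0,0]]]'; python3 -m handwheel '[[[0,0,0,0,0,0.001,0],[0,0,0,0,0,0.001,0],[0,0,0,0,0,0,0],[0,0,0,0,0,0,0]]]'
```

```text
t: 18.42
tcp_pos: [0.497, -0.3223, 0.1081]
tool_rot: [0.645, 0.719, -0.193, -0.173]
force: [0.0, 0.1, -1.3]
finger_gap: 0.087
gripper_force: 40.2
t: 18.92
tcp_pos: [0.4967, -0.3225, 0.1074]
tool_rot: [0.645, 0.719, -0.193, -0.172]
force: [3.5, 1.5, 5.6]
finger_gap: 0.085
gripper_force: 41.2
```

Ledge contact is exactly where it was predicted. Now I'll push gently towards the panel.

```bash
python3 -m handwheel '[[[0,0,0,0,0.001,-0.001,0],[0,0,0,0,0.001,0,0],[0,0,0,0,0,0,0],[0,0,0,0,0,0,0]]]'; python3 -m handwheel '[[[0,0,0,0,0.001,0,0],[0,0,0,0,0.0005,0,0],[0,0,0,0,0,0,0],[0,0,0,0,0,0,0]]]'
```

```text
t: 19.42
tcp_pos: [0.4975, -0.3224, 0.1069]
tool_rot: [0.644, 0.719, -0.194, -0.173]
force: [0.7, -0.3, 5.7]
finger_gap: 0.088
gripper_force: 41.1
t: 19.92
tcp_pos: [0.4987, -0.3222, 0.1062]
tool_rot: [0.644, 0.719, -0.194, -0.173]
force: [0.9, 0.1, 6.4]
finger_gap: 0.084
gripper_force: 41.1
```

```bash
python3 -m handwheel '[[[0,0,0,0,0.001,0,0],[0,0,0,0,0,0,0],[0,0,0,0,0,0,0.5],[0,0,0,0,0,0,0.5],[0,0,0,0,0,0,0.5],[0,0,0,0,0,0,0.5],[0,0,0,0,0,-0.02,0.5],[0,0,0,0,0,-0.03,0.5],[0,0,0,0,0,-0.03,1],[0,0,0,0,-0.02,-0.02,1],[0,0,0,0,-0.02,0,1],[0,0,0,0,0,0,1],[0,0,0,0,0,0,1]]]'; python3 - <<'E'
from h import *
import pickle
s=sense();i=snapshot("wrist")[:,:,::-1];cv2.imwrite("pics/w8.png",i);pickle.dump(s,open("pics/w8.pkl","wb"))
t=snapshot("side")[:,:,::-1];cv2.imwrite("pics/s8.png",t);t2=snapshot("top")[:,:,::-1];cv2.imwrite("pics/t8.png",t2)
c=np.zeros((600,800,3),np.uint8);c[:400,:]=cv2.resize(i[:,:],(800,500),interpolation=3)[:400]
a=cv2.resize(t[120:280,300:440],None,fx=1.9,fy=1.9)[:200];c[400:400+a.shape[0],:a.shape[1]]=a
a=cv2.resize(t2[200:270,270:430],None,fx=2.8,fy=2.8);c[400:400+a.shape[0],300:300+a.shape[1]]=a
cv2.imwrite("pics/c8.png",c);print(s["tcp_pos"])
# predicted pixels of cassette corners & viewer in wrist
T=np.eye(4);T[:3,:3]=R.from_quat(s["tool_rot"]).as_matrix();T[:3,3]=s["tcp_pos"];p=camera_params("wrist");W=np.linalg.inv(T@p["mount"])
def proj(P):
    q=W[:3]@np.append(P,1);return (np.array([p["fx"]*q[0]/q[2]+p["cx"],p["fy"]*q[1]/q[2]+p["cy"]])*1.25).round()
a=np.radians(6.3);e=np.array([np.cos(a),np.sin(a),0]);ey=np.array([-np.sin(a),np.cos(a),0]);u=.5*e+[0,0,.866];S=np.array([.486,-.3227,.084])
print([proj(S+u*k+ey*m) for k,m in((.055,.033),(.055,-.033),(-.055,-.033),(-.055,.033))],proj([.494,-.095,.037]))
E
```

```text
t: 21.55
tcp_pos: [0.5151, -0.3201, 0.2113]
tool_rot: [0.645, 0.719, -0.193, -0.173]
force: [0.0, -0.2, -0.5]
finger_gap: 0.997
gripper_force: 0.0
[ 0.51512861 -0.32012998  0.21134411]
[array([472., 211.]), array([466., 313.]), array([448., 257.]), array([450., 186.])] [ 548. -112.]
```

View pics/c8.png

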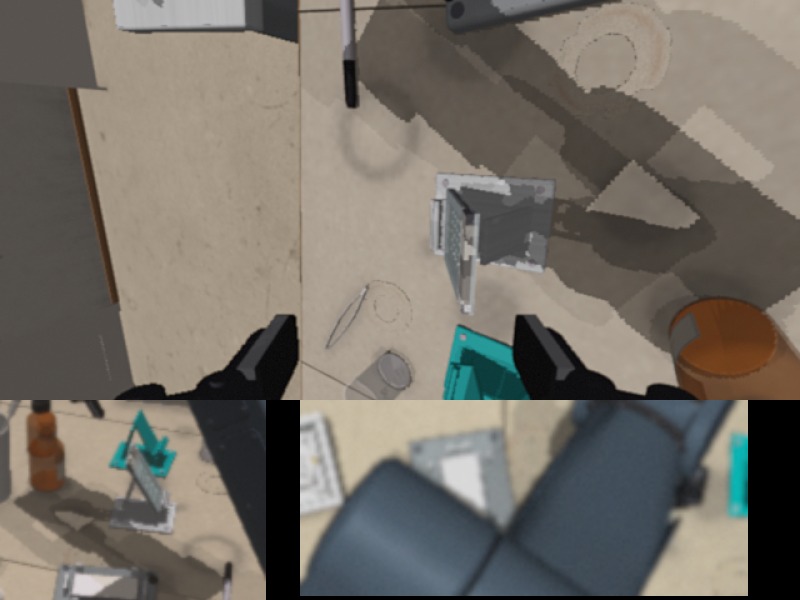

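The picture confirms the cassette leaning on the stand, top edge at (470,212)–(467,310), against a prediction of (472,211)–(466,313). Next, straighten the tool, look at the viewer by mask, and fit the arm's kinematics to check the side grasp.

```bash
python3 -m handwheel '[[[-10,0,0,0,0,0,1],[-10,0,0,0,0,0,1],[-10,0,0,0,0,0,1],[0,0,0,0.049,0,0,1],[0,0,0,0.049,0,0,1],[0,0,0,0.049,0,0,1],[0,0,0,0.049,0.002,0,1],[0,0,0,0.049,0,0.01,1],[0,0,0,0,0,0,1],[0,0,0,0,0,0,1],[0,0,0,0,0,0,1]]]'; python3 - <<'E'
from h import *
import pickle
s=sense();i=snapshot("wrist")[:,:,::-1].copy();cv2.imwrite("pics/w9.png",i);pickle.dump(s,open("pics/w9.pkl","wb"))
print(s["tcp_pos"])
m=((i.min(2)>200)).astype(np.uint8);m[330:]=0
n,l,st,ce=cv2.connectedComponentsWithStats(m)
for k in 1+np.argsort(-st[1:,4])[:6]:
    r=cv2.minAreaRect(np.argwhere(l==k)[:,::-1].astype(np.float32));b=cv2.boxPoints(r)
    W=np.array([onz("wrist",p,.037,s)[:2] for p in b])
    print(st[k],W.mean(0).round(4),[np.linalg.norm(W[j]-W[j-1]).round(4) for j in range(4)],[np.degrees(np.arctan2(*(W[j]-W[j-1])[::-1])).round(1) for j in range(4)])
# housing mask: neutral/bluish grey vs tan bench
h=((i[:,:,0].astype(int)-i[:,:,2]>-4)&(i.max(2)>60)).astype(np.uint8);h[300:]=0
h=cv2.morphologyEx(h,cv2.MORPH_OPEN,np.ones((5,5)))
n,l,st,ce=cv2.connectedComponentsWithStats(h)
for k in 1+np.argsort(-st[1:,4])[:4]:
    r=cv2.minAreaRect(np.argwhere(l==k)[:,::-1].astype(np.float32));b=cv2.boxPoints(r)
    W=np.array([onz("wrist",p,.022,s)[:2] for p in b]);print("H",st[k],W.mean(0).round(4),[np.linalg.norm(W[j]-W[j-1]).round(4) for j in range(4)],np.degrees(np.arctan2(*(W[1]-W[0])[::-1])).round(1))
# kinematics fit
A=[];B=[]
for f in("w1","w2","w3","w5","w8","w9"):
    t=pickle.load(open(f"pics/{f}.pkl","rb"));q=t["q"];z=R.from_quat(t["tool_rot"]).as_matrix()[:,2]
    c=np.array([np.cos(q[0]),np.sin(q[0]),0]);k=np.array([0,0,1.])
    A.append(np.stack([z,c*np.sin(q[1])+k*np.cos(q[1]),c*np.sin(q[1]+q[2])+k*np.cos(q[1]+q[2]),k],1));B.append(t["tcp_pos"])
x,res,rk,sv=np.linalg.lstsq(np.vstack(A),np.hstack(B),rcond=None);print("D,L1,L2,h",x,res,sv)
E
```

```text
t: 23.08
tcp_pos: [0.4917, -0.0778, 0.2017]
tool_rot: [0.668, 0.744, 0.0, 0.001]
force: [-0.2, -0.1, 0.4]
finger_gap: 0.998
gripper_force: 0.0
[ 0.49165686 -0.07775487  0.20167576]
H [ 253  132  140  113 9089] [ 0.4928 -0.0924] [np.float64(0.1247), np.float64(0.1524), np.float64(0.1235), np.float64(0.1703)] 9.8
H [   0    0   58  207 7636] [ 0.1744 -0.0414] [np.float64(0.2168), np.float64(0.0539), np.float64(0.2135), np.float64(0.0658)] 6.2
H [ 339    0  121   24 1138] [0.5433 0.095 ] [np.float64(0.0096), np.float64(0.1143), np.float64(0.0096), np.float64(0.1154)] 14.9
H [160 183  21  69 679] [ 0.317  -0.1446] [np.float64(0.0864), np.float64(0.0119), np.float64(0.0861), np.float64(0.0129)] 16.2
D,L1,L2,h [0.02553322 0.38937107 0.40378428 0.09069968] [0.06392659] [4.22629837 2.43678293 0.34396033 0.28667468]
```

```bash
python3 - <<'E'
from h import *
import pickle
A=[];B=[]
for f in("w1","w2","w3","w5","w8","w9"):
    t=pickle.load(open(f"pics/{f}.pkl","rb"));q=t["q"];z=R.from_quat(t["tool_rot"]).as_matrix()[:,2]
    c=np.array([np.cos(q[0]),np.sin(q[0]),0]);k=np.array([0,0,1.]);l=np.cross(k,c);a2=q[1];a3=q[1]+q[2]
    A.append(np.stack([z,c*np.sin(a2)+k*np.cos(a2),c*np.sin(a3)+k*np.cos(a3),k,l,c,c*np.cos(a3)-k*np.sin(a3)],1));B.append(t["tcp_pos"]);print(f,q.round(3),t["tcp_pos"].round(3))
for n in(5,6,7):
    M=np.vstack([a[:,:n] for a in A]);x,res,rk,sv=np.linalg.lstsq(M,np.hstack(B),rcond=None);print("D,L1,L2,h,lat,a,e",x.round(4),res,sv.round(3))
s=pickle.load(open("pics/w9.pkl","rb"));i=cv2.imread("pics/w9.png")
h=((i[:,:,0].astype(int)-i[:,:,2]>-4)&(i.max(2)>60)).astype(np.uint8);h[300:]=0;h[:,:200]=0
h=cv2.morphologyEx(h,cv2.MORPH_OPEN,np.ones((5,5)));h[:115]=0
n,l,st,ce=cv2.connectedComponentsWithStats(h);k=1+st[1:,4].argmax()
hu=cv2.convexHull(np.argwhere(l==k)[:,::-1].astype(np.int32))
for e in(5,8,12):
    ap=cv2.approxPolyDP(hu,e,True)[:,0];W=np.array([onz("wrist",p,.022,s)[:2] for p in ap]);print(e,ap.tolist(),W.round(4).tolist())
g=cv2.cvtColor(i,cv2.COLOR_BGR2GRAY)
for v in(160,175,190,205,220):print(v,g[v,245:405:4].tolist())
E
```

```text
w1 [-8.040e-01  3.010e-01  1.522e+00 -1.000e-03  1.320e+00 -9.790e-01] [ 0.444 -0.301  0.331]
w2 [-0.701  0.394  1.677 -0.     1.068 -0.874] [ 0.466 -0.248  0.233]
w3 [-0.03   0.111  1.733 -0.     1.298 -0.202] [0.415 0.099 0.347]
w5 [ 0.047  0.382  1.631  0.     1.129 -0.221] [0.519 0.136 0.252]
w8 [-0.583  0.732  1.194 -0.325  1.631 -0.643] [ 0.515 -0.32   0.211]
w9 [-0.382  0.4    1.78  -0.     0.961 -0.49 ] [ 0.492 -0.078  0.202]
D,L1,L2,h,lat,a,e [0.252  0.532  0.3628 0.1662 0.1086] [0.00101024] [4.227 2.452 2.436 0.334 0.278]
D,L1,L2,h,lat,a,e [ 0.2571  0.5407  0.3866  0.1726  0.1089 -0.025 ] [0.00095066] [4.227 3.446 2.451 0.352 0.279 0.206]
D,L1,L2,h,lat,a,e [0.2967 0.588  0.3917 0.2742 0.111  0.     0.1141] [1.10297587e-31] [4.835 3.5   2.452 0.455 0.283 0.217 0.169]
5 [[392, 234], [265, 244], [253, 179], [264, 145], [391, 133]] [[0.5789, -0.137], [0.4287, -0.1664], [0.4115, -0.0872], [0.422, -0.0479], [0.557, -0.0205]]
8 [[392, 234], [265, 244], [253, 179], [264, 145], [391, 133]] [[0.5789, -0.137], [0.4287, -0.1664], [0.4115, -0.0872], [0.422, -0.0479], [0.557, -0.0205]]
1
[... 346 characters left out ...]
 107, 39, 43, 47, 57, 41, 38, 41, 50, 55, 61, 69, 84, 85, 110, 111, 116, 115, 114, 115, 116, 115, 115, 115, 99, 121, 87, 120, 121, 120, 118, 142, 162]
190 [89, 150, 150, 76, 72, 103, 61, 61, 68, 91, 92, 91, 90, 91, 91, 92, 91, 91, 91, 92, 92, 90, 92, 91, 90, 91, 91, 91, 92, 114, 114, 100, 61, 60, 114, 108, 138, 131, 161, 159]
205 [89, 89, 88, 99, 130, 87, 90, 63, 116, 123, 123, 122, 124, 124, 90, 91, 91, 107, 107, 102, 111, 111, 112, 111, 111, 111, 111, 111, 110, 160, 126, 134, 95, 116, 114, 135, 136, 129, 160, 163]
220 [88, 74, 71, 60, 48, 43, 73, 73, 74, 71, 72, 72, 72, 81, 79, 79, 81, 86, 88, 87, 86, 87, 84, 68, 64, 123, 123, 122, 121, 114, 99, 135, 135, 136, 135, 136, 135, 128, 160, 160]
```

```bash
python3 - <<'E'
from h import *
import pickle
def rect(name,img,s,z,th,box):
    g=cv2.imread(img).min(2);m=(g>th).astype(np.uint8);k=np.zeros_like(m);k[box[1]:box[3],box[0]:box[2]]=1;m*=k
    n,l,st,ce=cv2.connectedComponentsWithStats(m);j=1+st[1:,4].argmax()
    W=np.array([onz(name,p[::-1],z,s)[:2] for p in np.argwhere(l==j)]).astype(np.float32)
    r=cv2.minAreaRect(W*1000);print(img,th,st[j].tolist(),np.round(r[0],1),np.round(r[1],1),round(r[2],1),"centroid",W.mean(0).round(4))
s=pickle.load(open("pics/w3.pkl","rb"))
for th in(150,175,190):
    rect("wrist","pics/w3.png",s,.037,th,(310,245,390,295)); rect("top","pics/top0.png",None,.037,th,(312,210,345,258))
# housing in w3
i=cv2.imread("pics/w3.png").astype(int);m=((i[:,:,0]-i[:,:,2])>-6).astype(np.uint8);m[:225]=0;m[303:]=0;m[:,:290]=0;m[:,402:]=0
m=cv2.morphologyEx(m,cv2.MORPH_OPEN,np.ones((5,5)));n,l,st,ce=cv2.connectedComponentsWithStats(m);j=1+st[1:,4].argmax()
W=np.array([onz("wrist",p[::-1],.022,s)[:2] for p in np.argwhere(l==j)]).astype(np.float32);print("housing",st[j],cv2.minAreaRect(W*1000))
E
```

```text
pics/w3.png 150 [321, 262, 58, 25, 1419] [492.5 -94.5] [100.  48.] 9.8 centroid [ 0.4926 -0.0941]
pics/top0.png 150 [320, 218, 18, 31, 406] [494.4 -96.7] [103.1  51.2] 10.0 centroid [ 0.4943 -0.0967]Traceback (most recent call last):
  File "<stdin>", line 10, in <module>
  File "<stdin>", line 6, in rect
  File "h.py", line 13, in onz
    o,d=ray(n,uv,pose); return o+d*(z-o[2])/d[2]
        ~~~^^^^^^^^^^^
  File "h.py", line 5, in ray
    p=camera_params(n)
ValueError: time passes only in moves, steps and waits
```

```bash
cat > ik.py <<'E'
from h import *
import pickle
A=[];B=[];T6=[]
for f in("w1","w2","w3","w5","w8","w9"):
    t=pickle.load(open(f"pics/{f}.pkl","rb"));q=t["q"];z=R.from_quat(t["tool_rot"]).as_matrix()[:,2]
    c=np.array([np.cos(q[0]),np.sin(q[0]),0]);k=np.array([0,0,1.]);l=np.cross(k,c);a2=q[1];a3=q[1]+q[2]
    A.append(np.stack([z,c*np.sin(a2)+k*np.cos(a2),c*np.sin(a3)+k*np.cos(a3),k,l,c,c*np.cos(a3)-k*np.sin(a3)],1));B.append(t["tcp_pos"])
D,L1,L2,hh,lat,a,e=np.linalg.lstsq(np.vstack(A),np.hstack(B),rcond=None)[0]
from scipy.optimize import least_squares
lo=np.array([-3.08,-.75,.22,-1.43,0,-2.85]);hi=np.array([3.08,2.2,2.44,4.57,2.65,2.85])
q9=t["q"]
def fk(q):
    # zyz wrist; forearm frame Rz(q1)Ry(q2+q3)
    M=R.from_euler("ZYZYZ",[q[0],q[1]+q[2],S4*q[3],q[4],S6*q[5]+O6]).as_matrix()
    c=np.array([np.cos(q[0]),np.sin(q[0]),0]);k=np.array([0,0,1.]);l=np.cross(k,c);a2=q[1];a3=q[1]+q[2]
    return L1*(c*np.sin(a2)+k*np.cos(a2))+L2*(c*np.sin(a3)+k*np.cos(a3))+hh*k+lat*l+a*c+e*(c*np.cos(a3)-k*np.sin(a3))+D*M[:,2],M
# find signs / offset
best=None
for S4 in(1,-1):
  for S6 in(1,-1):
    O6=0;err=0;O=[]
    for f in("w1","w3","w8","w9"):
        t=pickle.load(open(f"pics/{f}.pkl","rb"));M=fk(t["q"])[1];Q=R.from_quat(t["tool_rot"]).as_matrix();O.append(R.from_matrix(M.T@Q).as_rotvec())
    sp=np.ptp(np.array(O),0).max()
    if best is None or sp<best[0]:best=(sp,S4,S6,O[-1])
_,S4,S6,o=best;O6=o[2]
def ik(pos,Q,q0=None):
    q0=q9 if q0 is None else q0
    f=lambda q:np.r_[(fk(q)[0]-pos)*5,R.from_matrix(fk(q)[1].T@Q).as_rotvec()]
    b=None
    for d4 in(0,1,-1,2,3.1):
        r=least_squares(f,np.clip(q0+[0,0,0,d4,0,-d4],lo+.01,hi-.01),bounds=(lo,hi))
        if b is None or r.cost<b.cost-1e-6:b=r
    return b.x,np.sqrt(2*b.cost)
E
python3 - <<'E'
from ik import *
print(best)
S=np.array([.486,-.3227,.084]);t=np.radians(6.3);ex=np.array([np.cos(t),np.sin(t),0]);ey=np.array([-np.sin(t),np.cos(t),0]);k=np.array([0,0,1.])
u=.5*ex+.866*k;n=-.866*ex+.5*k
for sg in(1,-1):
  for beta in(0,10,20,30):
    b=np.radians(beta);z=np.cos(b)*-n-np.sin(b)*u;y=sg*ey;Q=np.stack([np.cross(y,z),y,z],1)
    for nm,p in(("grasp",S+.02*z),("back",S-.06*z)):
        q,c=ik(p,Q);print(sg,beta,nm,q.round(2),round(c,4))
    # viewer
    V=np.array([.494,-.095,.041]);zz=-np.cos(b)*k-np.sin(b)*ex;Q=np.stack([np.cross(y,zz),y,zz],1)
    q,c=ik(V+.02*zz,Q);print("   viewer",q.round(2),round(c,4))
E
```

```text
Traceback (most recent call last):
  File "ik.py", line 23, in <module>
    t=pickle.load(open(f"pics/{f}.pkl","rb"));M=fk(t["q"])[1];Q=R.from_quat(t["tool_rot"]).as_matrix();O.append(R.from_matrix(M.T@Q).as_rotvec())
                                                ~~^^^^^^^^
  File "ik.py", line 14, in fk
    M=R.from_euler("ZYZYZ",[q[0],q[1]+q[2],S4*q[3],q[4],S6*q[5]+O6]).as_matrix()
      ~~~~~~~~~~~~^^^^^^^^^^^^^^^^^^^^^^^^^^^^^^^^^^^^^^^^^^^^^^^^^^
  File "scipy/spatial/transform/_rotation.pyx", line 1413, in scipy.spatial.transform._rotation.Rotation.from_euler
ValueError: Expected axis specification to be a non-empty string of upto 3 characters, got ZYZYZ
```

```bash
sed -i 's|M=R.from_euler("ZYZYZ".*|M=(R.from_euler("ZYZ",[q[0],q[1]+q[2],S4*q[3]])*R.from_euler("YZ",[q[4],S6*q[5]+O6])).as_matrix()|' ik.py
python3 - <<'E'
from ik import *
print(best)
S=np.array([.486,-.3227,.084]);t=np.radians(6.3);ex=np.array([np.cos(t),np.sin(t),0]);ey=np.array([-np.sin(t),np.cos(t),0]);k=np.array([0,0,1.])
u=.5*ex+.866*k;n=-.866*ex+.5*k
for sg in(1,-1):
  for beta in(0,15,30):
    b=np.radians(beta);z=np.cos(b)*-n-np.sin(b)*u;y=sg*ey;Q=np.stack([np.cross(y,z),y,z],1)
    for nm,p in(("grasp",S+.02*z),("back",S-.06*z)):
        q,c=ik(p,Q);print(sg,beta,nm,q.round(2),round(c,4))
    V=np.array([.494,-.095,.041]);zz=-np.cos(b)*k-np.sin(b)*ex;Q=np.stack([np.cross(y,zz),y,zz],1)
    q,c=ik(V+.02*zz,Q);print("   viewer",q.round(2),round(c,4))
E
```

```text
(np.float64(5.971919643303488e-16), 1, 1, array([-1.77334846e-16,  1.43282254e-16,  1.57079633e+00]))
1 0 grasp [-0.86  0.64  1.83  0.65  0.47 -2.85] 0.7087
1 0 back [-0.96  0.51  1.91  0.6   0.53 -2.85] 0.7414
   viewer [-0.41  0.73  1.88 -0.    0.53 -2.09] 0.0
1 15 grasp [-0.86  0.65  1.82  0.56  0.48 -2.85] 0.4797
1 15 back [-0.95  0.51  1.9   0.52  0.56 -2.85] 0.4908
   viewer [-0.35  0.79  1.71 -0.15  0.89 -1.92] 0.0
1 30 grasp [-0.86  0.67  1.82  0.47  0.5  -2.85] 0.251
1 30 back [-0.94  0.52  1.86  0.43  0.61 -2.85] 0.2431
   viewer [-0.3   0.88  1.54 -0.21  1.22 -1.86] 0.0
-1 0 grasp [-1.22  0.93  2.07  1.73  1.02 -1.41] 0.0
-1 0 back [-1.39  0.84  2.15  1.56  1.04 -1.4 ] 0.0
   viewer [-0.41  0.73  1.88  0.    0.53  1.05] 0.0
-1 15 grasp [-1.12  0.79  2.02  1.57  0.73 -1.1 ] 0.0
-1 15 back [-1.25  0.65  2.08  1.37  0.78 -0.99] 0.0
   viewer [-0.35  0.79  1.71 -0.15  0.89  1.22] 0.0
-1 30 grasp [-1.    0.71  1.93  1.1   0.53 -0.52] 0.0
-1 30 back [-1.08  0.55  1.96  0.91  0.63 -0.37] 0.0
   viewer [-0.3   0.88  1.54 -0.21  1.22  1.28] 0.0
```

```bash
cat > sim.py <<'E'
from ik import *
def sim(rows,pos,Q,q):
    for j,r in enumerate(rows):
        Qn=Q@R.from_rotvec(np.radians(r[:3])).as_matrix();pos=pos+Q@np.array(r[3:6]);Q=Qn
        f=lambda x:np.r_[(fk(x)[0]-pos)*5,R.from_matrix(fk(x)[1].T@Q).as_rotvec()]
        s=least_squares(f,np.clip(q,lo+1e-6,hi-1e-6),bounds=(lo,hi));d=np.abs(s.x-q)
        if d.max()>.2 or s.cost>1e-8 or (s.x-lo).min()<.1 or (hi-s.x).min()<.1:print("row",j,"step",d.max().round(3),"cost",s.cost,s.x.round(2))
        q=s.x
    print(pos.round(4),Q.round(3).tolist(),q.round(2));return pos,Q,q
E
python3 - <<'E'
from sim import *
s=sense();p=s["tcp_pos"];Q=R.from_quat(s["tool_rot"]).as_matrix()
p,Q,q=sim([[0,0,10,0,0,0]]*9,p,Q,s["q"])
d=Q.T@(np.array([.4093,-.3313,.176])-p);print("d",d)
p,Q,q=sim([[0,0,0,*d/6]]*6,p,Q,q)
p,Q,q=sim([[0,5,0,0,0,0]]*8,p,Q,q)
p,Q,q=sim([[0,0,0,0,0,.02]]*7,p,Q,q)
E
```

```text
[ 0.4915 -0.0778  0.2017] [[0.994, 0.108, 0.001], [0.108, -0.994, -0.001], [0.001, 0.001, -1.0]] [-0.38  0.4   1.78 -0.    0.96  1.08]
d [-0.10903055  0.2431744   0.0257279 ]
[ 0.4093 -0.3313  0.176 ] [[0.994, 0.108, 0.001], [0.108, -0.994, -0.001], [0.001, 0.001, -1.0]] [-0.89  0.47  1.74  0.    0.93  0.57]
[ 0.4093 -0.3313  0.176 ] [[0.761, 0.108, 0.64], [0.083, -0.994, 0.069], [0.643, 0.001, -0.766]] [-1.28  0.49  2.06  1.09  0.79 -0.7 ]
[ 0.4989 -0.3217  0.0688] [[0.761, 0.108, 0.64], [0.083, -0.994, 0.069], [0.643, 0.001, -0.766]] [-1.08  0.76  1.99  1.46  0.64 -0.94]
```

```bash
python3 -m handwheel '[[[0,0,10,0,0,0,1],[0,0,10,0,0,0,1],[0,0,10,0,0,0,1],[0,0,10,0,0,0,1],[0,0,10,0,0,0,1],[0,0,10,0,0,0,1],[0,0,10,0,0,0,1],[0,0,10,0,0,0,1],[0,0,10,0,0,0,1],[0,0,0,-0.018,0.04,0.004,1],[0,0,0,-0.018,0.04,0.004,1],[0,0,0,-0.018,0.04,0.004,1],[0,0,0,-0.018,0.04,0.004,1],[0,0,0,-0.018,0.04,0.004,1],[0,0,0,-0.018,0.042,0.004,1]]]'
python3 -m handwheel '[[[0,5,0,0,0,0,1],[0,5,0,0,0,0,1],[0,5,0,0,0,0,1],[0,5,0,0,0,0,1],[0,5,0,0,0,0,1],[0,5,0,0,0,0,1],[0,5,0,0,0,0,1],[0,5,0,0,0,0,1],[0,0,0,0,0,0.03,1],[0,0,0,0,0,0.03,1],[0,0,0,0,0,0,1],[0,0,0,0,0,0,1]]]'
python3 - <<'E'
from h import *
s=sense();Q=R.from_quat(s["tool_rot"]).as_matrix();print(s["tcp_pos"],Q.round(3).tolist())
S=np.array([.486,-.3227,.084]);print("tool coords of S from TCP",Q.T@(S-s["tcp_pos"]))
t=np.radians(6.3);ey=np.array([-np.sin(t),np.cos(t),0]);print("ey in tool",Q.T@ey, "u",Q.T@np.array([.5*np.cos(t),.5*np.sin(t),.866]))
i=snapshot("wrist")[:,:,::-1];cv2.imwrite("pics/w10.png",i)
E
```

```text
t: 25.0
tcp_pos: [0.409, -0.3314, 0.1775]
tool_rot: [0.999, 0.054, 0.0, 0.0]
force: [-0.3, 0.5, -0.1]
finger_gap: 1.0
gripper_force: 0.0
t: 26.5
tcp_pos: [0.4479, -0.3254, 0.1319]
tool_rot: [0.938, 0.051, 0.342, -0.018]
force: [-0.3, 0.3, -0.5]
finger_gap: 1.002
gripper_force: 0.0
[ 0.44785754 -0.32537878  0.1318798 ] [[0.761, 0.109, 0.639], [0.084, -0.994, 0.069], [0.643, 0.001, -0.766]]
tool coords of S from TCP [-0.00151218  0.00144819  0.06123818]
ey in tool [-4.12714500e-04 -9.99999157e-01 -1.23073579e-03] u [ 9.39697508e-01  3.30139664e-05 -3.41942380e-01]
```

```bash
python3 -m handwheel '[[[0,0,0,-0.0015,0.0015,0.02,1],[0,0,0,0,0,0.02,1],[0,0,0,0,0,0.02,1],[0,0,0,0,0,0.015,1],[0,0,0,0,0,0.006,1],[0,0,0,0,0,0,1],[0,0,0,0,0,0,0.5],[0,0,0,0,0,0,0.5],[0,0,0,0,0,0,0.5],[0,0,0,0,0,0,0.5],[0,0,0,0,0,0,0.5],[0,0,0,0,0,0,0.5]]]' 50; python3 - <<'E'
from h import *
s=sense();Q=R.from_quat(s["tool_rot"]).as_matrix();S=np.array([.486,-.3227,.084]);print("S in tool",Q.T@(S-s["tcp_pos"]),s["force"])
E
```

```text
t: 28.05
tcp_pos: [0.4986, -0.3212, 0.0694]
tool_rot: [0.938, 0.051, 0.342, -0.018]
force: [-5.5, -0.9, 6.3]
finger_gap: 0.759
gripper_force: 55.0
S in tool [-0.00033773  0.0001183  -0.01937551] [-5.53263018 -0.88246843  6.27932611]
```

```bash
python3 -m handwheel '[[[0,0,0,0.0045,0,-0.003,0.5],[0,0,0,0.0095,0,-0.0045,0.5],[0,0,0,0.014,0,-0.007,0.5],[0,0,0,0.02,0,-0.024,0.5],[0,0,0,0.026,0,-0.031,0.5],[0,0,0,0.026,0,-0.031,0.5],[0,0,0,0,0,0,0.5],[0,0,0,0,0,0,0.5]]]'; python3 - <<'E'
from sim import *
s=sense();p=s["tcp_pos"];Q=R.from_quat(s["tool_rot"]).as_matrix();q=s["q"];print(p,s["finger_gap"])
print("k in tool",Q.T@[0,0,1.])
p,Q,q=sim([[0,-5,0,0,0,0]]*12,p,Q,q)
a=np.radians(9.9);C=np.array([.493,-.095,.15]);v=np.array([np.cos(a),np.sin(a),0])
# final orientation: x' horizontal dir 
zz=-np.cos(np.radians(20))*np.array([0,0,1.])-np.sin(np.radians(20))*v;y=-np.array([-np.sin(a),np.cos(a),0]);Qf=np.stack([np.cross(y,zz),y,zz],1)
print("remaining turn",np.degrees(R.from_matrix(Q.T@Qf).as_rotvec()))
pf=C+.0194*zz; d=Q.T@(pf-p);print("shift in Q",d)
p,Q,q=sim([[0,0,0,*d/6]]*6,p,Q,q)
p,Q,q=sim([np.r_[np.degrees(R.from_matrix(Q.T@Qf).as_rotvec()),0,0,0]],p,Q,q)
d=Q.T@np.array([0,0,-.109]);print(d);sim([[0,0,0,*d/5]]*5,p,Q,q)
E
```

```text
t: 29.05
tcp_pos: [0.5105, -0.3183, 0.2091]
tool_rot: [0.938, 0.052, 0.341, -0.019]
force: [-0.2, -0.5, -2.4]
finger_gap: 0.756
gripper_force: 55.8
[ 0.51053751 -0.31830922  0.20911584] 0.7560843962861253
k in tool [ 0.64201753 -0.00109732 -0.76668918]
[ 0.5105 -0.3183  0.2091] [[0.934, 0.11, -0.341], [0.104, -0.994, -0.037], [-0.343, -0.001, -0.939]] [-0.63  0.65  1.31 -0.23  1.45  0.89]
remaining turn [-1.28684685  0.05555908 -3.34655419]
shift in Q [ 0.02708989 -0.22338335  0.07271016]
[ 0.4865 -0.0961  0.1318] [[0.934, 0.11, -0.341], [0.104, -0.994, -0.037], [-0.343, -0.001, -0.939]] [-0.33  0.64  1.61 -0.16  1.21  1.21]
[ 0.4865 -0.0961  0.1318] [[0.926, 0.172, -0.337], [0.162, -0.985, -0.059], [-0.342, -0.0, -0.94]] [-0.32  0.64  1.62 -0.18  1.2   1.17]
[3.72801956e-02 1.45739914e-18 1.02426496e-01]
[ 0.4865 -0.0961  0.0228] [[0.926, 0.172, -0.337], [0.162, -0.985, -0.059], [-0.342, -0.0, -0.94]] [-0.32  0.81  1.66 -0.2   0.99  1.21]
```

```bash
python3 -m handwheel '[[[0,-5,0,0,0,0,0.5],[0,-5,0,0,0,0,0.5],[0,-5,0,0,0,0,0.5],[0,-5,0,0,0,0,0.5],[0,-5,0,0,0,0,0.5],[0,-5,0,0,0,0,0.5],[0,-5,0,0,0,0,0.5],[0,-5,0,0,0,0,0.5],[0,-5,0,0,0,0,0.5],[0,-5,0,0,0,0,0.5],[0,-5,0,0,0,0,0.5],[0,-5,0,0,0,0,0.5],[0,0,0,0,0,0,0.5]]]'
python3 -m handwheel '[[[0,0,0,0.0045,-0.037,0.012,0.5],[0,0,0,0.0045,-0.037,0.012,0.5],[0,0,0,0.0045,-0.037,0.012,0.5],[0,0,0,0.0045,-0.037,0.012,0.5],[0,0,0,0.0045,-0.037,0.012,0.5],[-1.3,0,-3.3,0.0045,-0.038,0.012,0.5],[0,0,0,0,0,0,0.5],[0,0,0,0,0,0,0.5],[0,0,0,0,0,0,0.5]]]'
cat > chk.py <<'E'
from h import *
import sys
s=sense();Q=R.from_quat(s["tool_rot"]).as_matrix()
a=np.radians(9.9);v=np.array([np.cos(a),np.sin(a),0]);zz=-np.cos(np.radians(20))*np.array([0,0,1.])-np.sin(np.radians(20))*v;y=-np.array([-np.sin(a),np.cos(a),0]);Qf=np.stack([np.cross(y,zz),y,zz],1)
print("turn left",np.degrees(R.from_matrix(Q.T@Qf).as_rotvec()).round(2))
c=s["tcp_pos"]-Q[:,2]*.0194;print("plate centre",c.round(4),"shift to over bed",(Q.T@(np.array([.493,-.095,c[2]])-c)).round(4),"down 10mm",(Q.T@[0,0,-.01]).round(4),s["force"].round(1),s["finger_gap"])
E
python3 chk.py; python3 - <<'E'
from h import *
cv2.imwrite("pics/w11.png",snapshot("wrist")[:,:,::-1]);cv2.imwrite("pics/s11.png",snapshot("side")[:,:,::-1])
E
```

```text
t: 30.68
tcp_pos: [0.5111, -0.3178, 0.2064]
tool_rot: [0.983, 0.055, -0.175, 0.007]
force: [0.3, -0.5, -1.6]
finger_gap: 0.759
gripper_force: 55.8
t: 31.8
tcp_pos: [0.4878, -0.0987, 0.1331]
tool_rot: [0.981, 0.083, -0.172, 0.016]
force: [-0.8, 0.0, -1.1]
finger_gap: 0.759
gripper_force: 55.8
turn left [ 0.06 -0.07 -0.21]
plate centre [ 0.4943 -0.0975  0.1513] shift to over bed [-0.0008 -0.0027  0.0003] down 10mm [ 0.0034 -0.      0.0094] [-0.8  0.  -1.1] 0.7586772355774956
```

```bash
python3 - <<'E'
from h import *
s=sense();Q=R.from_quat(s["tool_rot"]).as_matrix();T=np.eye(4);T[:3,:3]=Q;T[:3,3]=s["tcp_pos"];p=camera_params("wrist");W=np.linalg.inv(T@p["mount"])
def proj(P):
    q=W[:3]@np.append(P,1);return np.array([p["fx"]*q[0]/q[2]+p["cx"],p["fy"]*q[1]/q[2]+p["cy"]])
c=s["tcp_pos"]-Q[:,2]*.0194;a=np.radians(9.9);v=np.array([np.cos(a),np.sin(a),0]);w=np.array([-v[1],v[0],0]);k=np.array([0,0,1.])
im=cv2.imread("pics/w11.png");g=cv2.GaussianBlur(cv2.cvtColor(im,cv2.COLOR_BGR2GRAY),(3,3),0)
for x in(.055,.058,.05):
    print(x,[proj(c+v*x+w*m+.004*k).round(1).tolist() for m in(.033,0,-.033)])
xs=np.arange(.02,.085,.002)
for m in(-.02,0,.02):
    print(m,[(round(x*1000),int(g[int(round(u[1])),int(round(u[0]))])) for x in xs for u in[proj(c+v*x+w*m+.004*k)]])
ys=np.arange(-.045,.046,.002)
print("across",[(round(y*1000),int(g[int(round(u[1])),int(round(u[0]))])) for y in ys for u in[proj(c+v*.045+w*y+.004*k)]])
B=np.array([.493,-.095,.043])
print("stop",[proj(B+v*x).round(1).tolist() for x in(.0587,.064)]);print([(round(x*1000),int(g[int(round(u[1])),int(round(u[0]))])) for x in np.arange(.05,.1,.002) for u in[proj(B+v*x)]])
E
```

```text
0.055 [[232.6, 182.1], [326.5, 181.6], [420.5, 181.2]]
0.058 [[230.9, 174.8], [326.6, 174.4], [422.2, 173.9]]
0.05 [[235.2, 193.5], [326.5, 193.1], [417.8, 192.7]]
-0.02 [(20, 202), (22, 202), (24, 202), (26, 202), (28, 201), (30, 186), (32, 192), (34, 185), (36, 190), (38, 128), (40, 101), (42, 102), (44, 101), (46, 101), (48, 102), (50, 102), (52, 102), (54, 106), (56, 98), (58, 113), (60, 144), (62, 145), (64, 138), (66, 84), (68, 84), (70, 84), (72, 68), (74, 62), (76, 61), (78, 60), (80, 61), (82, 61), (84, 61)]
0 [(20, 201), (22, 199), (24, 193), (26, 191), (28, 191), (30, 191), (32, 191), (34, 194), (36, 194), (38, 145), (40, 101), (42, 102), (44, 102), (46, 101), (48, 102), (50, 102), (52, 101), (54, 106), (56, 99), (58, 112), (60, 101), (62, 101), (64, 101), (66, 102), (68, 101), (70, 102), (72, 102), (74, 101), (76, 101), (78, 101), (80, 102), (82, 102), (84, 101)]
0.02 [(20, 191), (22, 191), (24, 191), (26, 191), (28, 190), (30, 166), (32, 167), (34, 167), (36, 166), (38, 99), (40, 101), (42, 101), (44, 101), (46, 102), (48, 101), (50, 101), (52, 101), (54, 106), (56, 99),
[... 249 characters left out ...]
9, 101), (-27, 102), (-25, 102), (-23, 102), (-21, 101), (-19, 101), (-17, 102), (-15, 101), (-13, 101), (-11, 102), (-9, 102), (-7, 102), (-5, 102), (-3, 101), (-1, 101), (1, 101), (3, 102), (5, 101), (7, 102), (9, 101), (11, 101), (13, 101), (15, 101), (17, 102), (19, 101), (21, 101), (23, 102), (25, 101), (27, 102), (29, 101), (31, 187), (33, 81), (35, 86), (37, 91), (39, 91), (41, 90), (43, 91), (45, 92)]
stop [[321.0, 81.1], [320.9, 72.5]]
[(50, 102), (52, 65), (54, 45), (56, 46), (58, 64), (60, 82), (62, 86), (64, 85), (66, 81), (68, 77), (70, 61), (72, 60), (74, 60), (76, 60), (78, 61), (80, 62), (82, 70), (84, 62), (86, 91), (88, 92), (90, 92), (92, 91), (94, 92), (96, 92), (98, 91)]
```

```bash
python3 -m handwheel '[[[0,0,0,0,-0.0025,0,0.5],[0,0,0,0.0068,0,0.0188,0.5],[0,0,0,0.0068,0,0.0188,0.5],[0,0,0,0.0068,0,0.0188,0.5],[0,0,0,0.0068,0,0.0188,0.5],[0,0,0,0.0041,0,0.0113,0.5],[0,0,0,0,0,0,0.5],[0,0,0,0,0,0,0.5],[0,0,0,0,0,0,0.5]]]'
python3 chk.py
```

```text
t: 33.02
tcp_pos: [0.4873, -0.0953, 0.0416]
tool_rot: [0.981, 0.084, -0.172, 0.016]
force: [0.3, 0.1, -1.3]
finger_gap: 0.761
gripper_force: 55.8
turn left [ 0.1  -0.07 -0.12]
plate centre [ 0.4938 -0.0941  0.0599] shift to over bed [-0.0009  0.0007  0.0003] down 10mm [ 0.0034 -0.      0.0094] [ 0.3  0.1 -1.3] 0.7611333189904181
```

```bash
python3 -m handwheel '[[[0,0,0,0.0017,0,0.0047,0.5],[0,0,0,0.0017,0.0005,0.0047,0.5],[0,0,0,0.001,0,0.0028,0.5],[0,0,0,0,0,0,0.5],[0,0,0,0,0,0,0.5]]]'; python3 -m handwheel '[[[0,0,0,0.0007,0,0.0019,0.5],[0,0,0,0.0005,0,0.0014,0.5],[0,0,0,0,0,0,0.5],[0,0,0,0,0,0,0.5]]]'; python3 chk.py
```

```text
t: 33.65
tcp_pos: [0.4868, -0.0957, 0.0279]
tool_rot: [0.981, 0.084, -0.173, 0.016]
force: [0.6, 0.3, -1.6]
finger_gap: 0.758
gripper_force: 55.8
t: 34.15
tcp_pos: [0.4868, -0.0957, 0.0244]
tool_rot: [0.981, 0.084, -0.173, 0.016]
force: [0.5, -0.7, -2.6]
finger_gap: 0.759
gripper_force: 55.8
turn left [ 0.06  0.01 -0.11]
plate centre [ 0.4933 -0.0945  0.0427] shift to over bed [-0.0004  0.0004  0.0001] down 10mm [ 0.0034 -0.      0.0094] [ 0.5 -0.7 -2.6] 0.759078176182403
```

No contact yet, with the underside about 1.7 mm above the bed and already below the stop tops. Down the rest in small steps.

```bash
python3 -m handwheel '[[[0,0,0,0.0003,0,0.0009,0.5],[0,0,0,0,0,0,0.5],[0,0,0,0,0,0,0.5]]]'; python3 -m handwheel '[[[0,0,0,0.0003,0,0.0009,0.5],[0,0,0,0,0,0,0.5],[0,0,0,0,0,0,0.5]]]'
```

```text
t: 34.52
tcp_pos: [0.4869, -0.0957, 0.0237]
tool_rot: [0.981, 0.084, -0.173, 0.016]
force: [0.4, 0.8, 1.1]
finger_gap: 0.758
gripper_force: 56.1
t: 34.9
tcp_pos: [0.4869, -0.0957, 0.0237]
tool_rot: [0.981, 0.084, -0.173, 0.016]
force: [0.1, -0.0, 7.9]
finger_gap: 0.756
gripper_force: 56.7
```

```bash
python3 -m handwheel '[[[0,0,0,0,0,0,1],[0,0,0,0,0,0,1],[0,0,0,0,0,0,1],[0,0,0,0,0,0,1],[0,0,0,-0.0034,0,-0.0094,1],[0,0,0,-0.0068,0,-0.0188,1],[0,0,0,-0.0136,0,-0.0376,1],[0,0,0,-0.0136,0,-0.0376,1],[0,0,0,-0.017,0,-0.047,1],[0,0,0,0,0,0,1],[0,0,0,0,0,0,1]]]'; python3 - <<'E'
from h import *
s=sense();Q=R.from_quat(s["tool_rot"]).as_matrix();T=np.eye(4);T[:3,:3]=Q;T[:3,3]=s["tcp_pos"];p=camera_params("wrist");W=np.linalg.inv(T@p["mount"])
def proj(P):
    q=W[:3]@np.append(P,1);return np.array([p["fx"]*q[0]/q[2]+p["cx"],p["fy"]*q[1]/q[2]+p["cy"]])
im=snapshot("wrist")[:,:,::-1].copy();cv2.imwrite("pics/w12.png",im);g=cv2.cvtColor(im,cv2.COLOR_BGR2GRAY)
a=np.radians(9.9);v=np.array([np.cos(a),np.sin(a),0]);w=np.array([-v[1],v[0],0]);B=np.array([.493,-.095,.045])
pr=lambda f,r:[(round(x*1000),int(g[int(round(u[1])),int(round(u[0]))])) for x in r for u in[proj(f(x))] if 0<=u[1]<400]
for m in(-.025,0,.025):print(m,pr(lambda x:B+v*x+w*m,np.arange(.03,.08,.002)),"\n ",pr(lambda x:B+v*x+w*m,np.arange(-.07,-.04,.002)))
for m in(.02,.048):print("across",m,pr(lambda y:B+v*m+w*y,np.arange(-.045,.046,.002)))
for n in("side","top"):cv2.imwrite(f"pics/{n}12.png",snapshot(n)[:,:,::-1])
E
```

```text
t: 36.28
tcp_pos: [0.4868, -0.0952, 0.1834]
tool_rot: [0.981, 0.084, -0.172, 0.016]
force: [-0.2, -0.4, -1.0]
finger_gap: 0.999
gripper_force: 0.0
-0.025 [(30, 141), (32, 140), (34, 140), (36, 133), (38, 48), (40, 97), (42, 96), (44, 95), (46, 95), (48, 95), (50, 97), (52, 97), (54, 55), (56, 91), (58, 53), (60, 54), (62, 67), (64, 69), (66, 70), (68, 69), (70, 69), (72, 69), (74, 69), (76, 68), (78, 69)] 
  [(-70, 173), (-68, 173), (-66, 174), (-64, 172), (-62, 142), (-60, 114), (-58, 118), (-56, 134), (-54, 161), (-52, 155), (-50, 155), (-48, 154), (-46, 155), (-44, 141), (-42, 140), (-40, 141)]
0 [(30, 176), (32, 176), (34, 176), (36, 171), (38, 121), (40, 94), (42, 96), (44, 96), (46, 96), (48, 96), (50, 96), (52, 96), (54, 98), (56, 108), (58, 54), (60, 76), (62, 81), (64, 82), (66, 76), (68, 71), (70, 56), (72, 68), (74, 71), (76, 70), (78, 70)] 
  [(-70, 159), (-68, 149), (-66, 94), (-64, 93), (-62, 119), (-60, 126), (-58, 112), (-56, 104), (-54, 147), (-52, 149), (-50, 147), (-48, 144), (-46, 141), (-44, 177), (-42, 183), (-40, 183)]
0.025 [(30, 169), (32, 175), (34, 176), (3
[... 732 characters left out ...]
83), (9, 183), (11, 183), (13, 182), (15, 183), (17, 183), (19, 183), (21, 183), (23, 183), (25, 175), (27, 140), (29, 140), (31, 142), (33, 140), (35, 70), (37, 56), (39, 57), (41, 56), (43, 56), (45, 56)]
across 0.048 [(-45, 57), (-43, 57), (-41, 68), (-39, 80), (-37, 79), (-35, 72), (-33, 65), (-31, 46), (-29, 96), (-27, 96), (-25, 95), (-23, 96), (-21, 96), (-19, 96), (-17, 96), (-15, 96), (-13, 95), (-11, 96), (-9, 96), (-7, 96), (-5, 96), (-3, 96), (-1, 96), (1, 95), (3, 95), (5, 96), (7, 97), (9, 96), (11, 95), (13, 95), (15, 96), (17, 96), (19, 99), (21, 175), (23, 187), (25, 187), (27, 187), (29, 187), (31, 190), (33, 146), (35, 63), (37, 69), (39, 80), (41, 81), (43, 66), (45, 58)]
```

The cassette lies flat between the stops, within about 1 mm of the bed centre, let go, and the robot is clear. Handing in.

```bash
python3 -c "
from station import *
print(sign_off())"
```

```text
the job is handed in; nothing more can be done
None
```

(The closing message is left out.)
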